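Clamp a pipe collar square in the drilling jig with the pinch-catch jaw

TASK

Clamp the loose pipe collar in the drilling jig, flush and square in the corner of its two fences: push the collar over against the side fence, and squeeze the sliding jaw's two spring buttons together to free its catch and slide the jaw up until it presses snugly on the collar, not just touching it but not hard either. Let go so that the buttons spring out and lock the jaw with the collar held tight. Never force the jaw along while it is locked, and leave the oil can, the tape roll and the standing bolt where they are.

Things in the scene. Friction and masses are not known exactly. Their poses are not given: they have to be found in the camera images.
- fence_corner (a point): inside corner of the fixed drilling jig's two dark steel fences, on its plywood top, 22 mm above the table (base 130 x 280 mm). x points square into the side fence (its face: x = 0, from y = 0 to -218 mm), y along the jaw's slot into the end fence (its face: y = 0), z up. Fences 16 mm high. The side away from the side fence is open (base edge x = -112 mm); slot (10 mm mouth) at x = -47 mm.
- collar_center (a point): centre of the loose pipe collar: a dark square block with a round hole, 44 (own x) x 50 (own y) x 22 mm high, about 0.2 kg, flat on the plywood between jaw and end fence, turned up to 0.3 rad, 25 to 65 mm short of its seat both ways. Seated, its axes are parallel to the fence corner's, its centre at x = -22, y = -25, z = 11 mm from the corner. Push it from the open (-x) side.
- jaw_catch (a point): centre of the jaw's catch, midway between the two buttons, 46 mm above the plywood. The jaw carriage is an aluminium block 40 mm wide (x), 52 mm long (y), its top 72 mm above the plywood, with a dark steel jaw plate 86 mm wide, its top 36 mm above the plywood, on its end toward the end fence. Axes as the fence corner's.
- jaw_face (a point): centre of the jaw plate's flat pressing face, 38 mm nearer the end fence than jaw_catch and about 20 mm above the plywood.
- button_near_face (a point): centre of the outer face of the ribbed steel spring button on the jaw's open (-x) side; face 34 mm long (y) x 26 mm high. The two faces are 62 mm apart at rest, 50 mm fully squeezed.
- button_far_face (a point): the same for the opposite button, on the side toward the side fence; the fence is lower than the button.
- jaw (a joint): jaw travel toward the end fence, m: 0 (fully back) to 0.16; meets the seated collar at about 0.129. It slides (2 to 3 N of drag) only while both buttons are in; else sprung friction shoes in the slot lock it (they hold over 40 N, one alone over 20 N).
- button_near (a joint): travel of that button inward in m: 0 out (locked), 0.006 fully in. Spring: about 9 N at the start, 13 N fully in; its shoe is free of the slot wall from 0.001 on.
- button_far (a joint): travel of the other button inward, the same.
- oil_can: red pump oiler with a spout, 69 x 102 x 156 mm, standing beside the work; origin at the middle of its underside. To be left alone.
- tape_roll: grey roll of tape lying flat, 70 mm across, 46 mm high; origin at the middle of its underside. To be left alone.
- bolt: rusty hex bolt standing on its head, 75 mm high, head 27 mm across; origin at the middle of its underside. To be left alone.

How it is judged:
On the way:
1. both buttons are squeezed in together (value of joint each of button_near, button_far above 0.0015 m), for 0.2 s.
At the end, for the whole second after the job is handed in: the collar lies flat on the jig, flush with both fences (gap under 2.2 mm) and square to them within 0.045 rad, at rest; the jaw bears on it with at least 1 N; both buttons are out (under 1 mm in), so that the jaw is locked (x of collar_center in the frame of fence_corner above -0.0242 m and y of collar_center in the frame of fence_corner above -0.0272 m and z of collar_center in the frame of fence_corner below 0.014 m and angle between the x axis of collar_center and the x axis of fence_corner, either way round below 0.045 rad and angle between collar_center's own z axis and vertical below 0.05 rad and contact force between jaw and collar above 1 N and value of joint each of button_near, button_far below 0.001 m and linear speed of collar below 0.01 m/s); the robot touches nothing.
It fails at once if the jaw presses on the collar with more than 40 N (contact force between jaw and collar above 40 N).
It fails at once if the jaw is forced along while a button is out (its catch locked) ((velocity of joint jaw above 0.03 m/s or velocity of joint jaw below -0.03 m/s) and value of joint any of button_near, button_far below 0.0003 m).
It fails at once if the oil can, the tape roll or the bolt is moved by more than 30 mm (distance of any of oil_can, tape_roll, bolt from where it was at the start of the episode above 0.03 m).
It also fails if it takes over 54 s, if anything falls off the work surface, if the arm or the gripper's body presses on something with over 40 N, if the wrist force passes 120 N, or if a joint passes its speed limit or range.

ROBOT

A 6-joint arm with a two-finger parallel gripper is mounted at the origin on a cart in front of the work surface, level with it; the furniture and walls round the work are solid. World frame = base frame: x ahead of the robot, y to its left, z up, the work surface at z = 0. Lengths are in m, angles in rad, forces in N, time in s.
With the tool pointing down it reaches from about 0.275 to 0.85 m from the base axis. Payload 5.2 kg.
Tool frame: the origin (TCP) lies midway between the tips of the shut fingers; the grasp point (between the pads) lies 19 mm behind it; z points along the fingers, y is the line along which they close (so a half turn about z gives the same grasp; the last joint's range is limited). The gripper opens to 85 mm and grips with 20 to 120 N. Pads are 22 mm wide; open, the fingers measure 114 mm over their backs; the gripper's body (76 mm by 85 mm) begins 54 mm behind the grasp point. The pads swing forward as they close: fully open they stand 13 mm farther back than shut.
Start: joints at [1.122, 0.259, 1.535, -0, 1.348, -0.203], TCP at [0.134, 0.533, 0.231] pointing down, gripper open.
Joint ranges: [-3.14, 3.14], [-0.91, 2.08], [0.19, 2.58], [-1.22, 4.36], [0.22, 2.71], [-3.12, 3.12]. Speed limits (rad/s): [2.57, 2.57, 3.14, 3.14, 3.14, 3.14].

INTERFACE

Orientations are given as a unit quaternion [x, y, z, w].
In Python, from bench import manip, eyes gives the robot as it stands. The module is installed in compiled form; this text tells all that it offers.
- The arm moves only by the tool move_arm, never from a script. Its argument "plan" is a list of rows, each a list of 5 numbers: the shift along the tool's x, y, z in mm, then the turn about the tool's z in degrees, then the closure, from 0 (fully open) to 1 (shut). In form: [[dx, dy, dz, turn, gripper], ...]. A call has 1 to 20 rows; each row shifts and turns the commanded pose from where the row before left it, along the tool's axes as they then stand; what a row does not reach is not made up. A row lasts 1/8 s, in which the tool goes at most 62.5 mm and 10.7 degrees, less where a joint would pass 70% of its speed; a pose out of reach is approached as far as the arm can. A call with a gripper value outside its range is refused whole. The fingers move at their own pace and stop on an object; "newtons" is the grip in N (left out, the last holds). Time passes only in rows, so rows that do not move let the fingers close. It gives the time, the measured TCP pose, the force, the opening and the grip force at its end, in the units of the state.
- manip.observe(): the state, without advancing time (a new reading comes with each control period).
- eyes.snapshot(name): name is "scene" or "side" or "wrist"; returns the picture (400x640x3 uint8, red, green, blue); there is no depth.
- eyes.camera_model(name): a dict with "fx", "fy", "cx", "cy" (pixels), "xyz" and "attitude" of the camera in the world. Camera axes: x right, y up, looking along -z (the intrinsics and any distortion apply to the point x, -y, -z); pixel columns grow to the right and rows downward; lengths in m; the calibration is good to about 2 mm. The wrist camera is an equidistant fisheye: a pixel r from the principal point sees the ray r / f radians off the axis. A picture is of the moment at which its call begins: read the wrist's pose just before it. camera_model takes no time and is no camera call; for the wrist camera it gives the pose at the moment of the call.
- manip.sign_off(): hands the job in; it is judged then, once.
Trained networks look in the newest picture that a camera, given by its name, has taken for a name from the list of things; names that differ only in an ending like _2 or _b are one class to them, and where a whole thing is asked for, a point or a joint stands for the part that bears it (a point fixed in the world has none). Each returns a list of dicts, best first, with "score" (0 to 1); they miss things now and then, are a little off and sometimes report something else, mostly with a low value. They report only what shows in the picture. A call takes as long as a camera call.
- eyes.search_frame(target, camera): "location" ([x, y, z] in m, in world coordinates, good to about 4 mm: the middle of the surface that is visible of it).
The state is a dict: "t": time; "joint_positions": joint angles; "joint_velocities": joint speeds; "effort": joint torques, N m; "ee_pos": TCP position; "orientation": TCP orientation; "ft_force": force on the tool from outside, world axes, zero at the start; "moment": the same for the moment, N m; "width": finger opening in m; "gripper_force": force on a finger pad.
Only numpy, scipy, OpenCV 4.12 (cv2) and the standard library are available. Lean on these libraries where they do the work, as an engineer would, in place of code of your own. Each camera call takes 0.05 s, during which the arm holds its last target. There are 200 camera calls.

## Working session

There is one attempt and no reset: what is moved stays moved. The work goes in short steps, Python scripts to look and compute and a tool call to move; the robot and the scene stay as the last step left them, time stands still between calls to the robot, and variables do not carry over. Pictures are saved under pics/ and viewed, at most 10 in all, crops included, and the job is handed in when it is done.

Besides the shell and the picture viewer there is one more tool, called after ">>>" in YAML: its name, and indented under it one key for each argument. move_arm: Moves the arm, as the interface text tells. Its arguments: {"type":"object","properties":{"plan":{"type":"array","items":{"type":"array","items":{"type":"number"}}},"newtons":{"type":"number"}},"required":["plan"]}

```bash
mkdir -p pics; python3 - <<'E'
from bench import manip, eyes
import cv2,numpy as np
np.set_printoptions(precision=4,suppress=True)
s=manip.observe();print(s['t'],s['ee_pos'],s['orientation'],s['width'])
for c in ['scene','side']:
    im=eyes.snapshot(c);cv2.imwrite(f'pics/{c}0.png',im[:,:,::-1]);m=eyes.camera_model(c);print(c,m)
    for n in ['fence_corner','collar_center','jaw_catch','jaw_face','button_near_face','button_far_face','oil_can','tape_roll','bolt']:
        print(n,[(np.round(d['location'],4).tolist(),round(d['score'],2)) for d in eyes.search_frame(n,c)[:2]])
E
```

```text
0.0 [0.1336 0.533  0.2305] [ 0.1226  0.9925 -0.0009 -0.0003] 0.08517598160267026
scene {'fx': 437.34612582431026, 'fy': 437.34612582431026, 'cx': 318.9544616080637, 'cy': 202.65803391208956, 'xyz': array([-0.0823,  0.0272,  0.6583]), 'attitude': array([-0.1882,  0.3951,  0.8055, -0.3996])}
fence_corner [([0.5205, -0.3849, 0.0206], 0.86)]
collar_center []
jaw_catch [([0.5246, -0.3977, 0.0668], 0.91)]
jaw_face [([0.5185, -0.3928, 0.0674], 0.65)]
button_near_face [([0.5158, -0.3959, 0.0756], 0.7)]
button_far_face []
oil_can [([0.4715, -0.5942, 0.054], 0.61)]
tape_roll [([0.3662, -0.5149, 0.0297], 0.68)]
bolt [([0.3306, -0.43, 0.0365], 0.69)]
side {'fx': 394.1417182582033, 'fy': 394.1417182582033, 'cx': 321.71297333154126, 'cy': 193.76108278722523, 'xyz': array([ 0.3094, -1.0545,  0.6689]), 'attitude': array([ 0.4022, -0.054 , -0.1474,  0.902 ])}
fence_corner [([0.559, -0.4068, 0.0245], 0.66)]
collar_center [([0.601, -0.2911, 0.0386], 0.54)]
jaw_catch [([0.5283, -0.4236, 0.0753], 0.95)]
jaw_face [([0.5301, -0.4237, 0.0742], 0.94)]
button_near_face [([0.503, -0.4044, 0.0773], 0.59)]
button_far_face [([0.5464, -0.4347, 0.0768], 0.59)]
oil_can [([0.4782, -0.6237, 0.0519], 0.72)]
tape_roll [([0.3804, -0.5168, 0.0416], 0.81), ([0.5294, -0.4238, 0.0739], 0.27)]
bolt [([0.3371, -0.4356, 0.0339], 0.59)]
```

View pics/scene0.png

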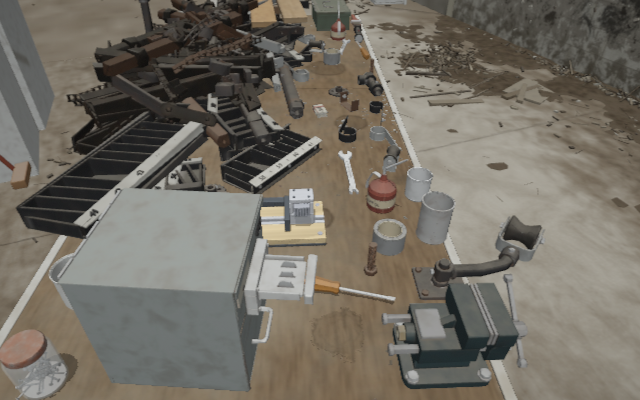

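View pics/side0.png

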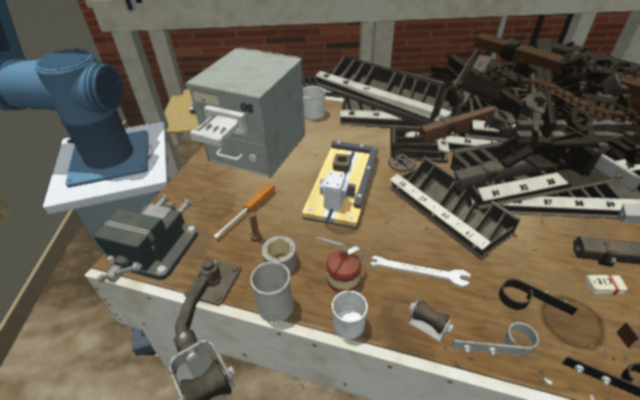

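The scene view has a tall cabinet in front of the jig (jig at px 260-327, 190-245). The side view shows the jig whole: plywood at px (304-377, 142-226), collar at (342,160), jaw at (336,188). Now I'll crop and back-project.

```bash
cat > h.py <<'E'
import numpy as np,cv2
from scipy.spatial.transform import Rotation as R
from bench import manip,eyes
np.set_printoptions(precision=4,suppress=True)
def ray(m,uv,fish=False):
    x=(uv[0]-m['cx'])/m['fx'];y=(uv[1]-m['cy'])/m['fy']
    if fish:
        t=np.hypot(x,y);k=np.sin(t)/t if t>1e-9 else 1;d=np.array([x*k,-y*k,-np.cos(t)])
    else: d=np.array([x,-y,-1.])
    return R.from_quat(m['attitude']).apply(d)
def onz(m,uv,z,fish=False):
    d=ray(m,uv,fish);o=np.array(m['xyz']);return o+d*(z-o[2])/d[2]
def proj(m,p,fish=False):
    c=R.from_quat(m['attitude']).inv().apply(np.array(p)-m['xyz']);x,y,z=c[0],-c[1],-c[2]
    if fish:
        r=np.hypot(x,y);t=np.arctan2(r,z);return np.array([m['cx']+m['fx']*t*x/r,m['cy']+m['fy']*t*y/r])
    return np.array([m['cx']+m['fx']*x/z,m['cy']+m['fy']*y/z])
def jig(m,c,th,fish=False):
    """returns world of jig-frame pts"""
def J2W(c,th,p):
    return np.array([c[0],c[1],.022])+R.from_euler('z',th).apply(p)
E
python3 - <<'E'
from h import *
m=eyes.camera_model('side')
im=cv2.imread('pics/side0.png')[130:235,290:395]
cv2.imwrite('pics/c1.png',cv2.resize(im,None,fx=5.7,fy=5.7,interpolation=cv2.INTER_CUBIC))
for uv in [(268,175),(210,158),(300,128)]: print('cab',onz(m,uv,0))
a=onz(m,(268,175),0)
for z in (.15,.2,.25,.3,.35): print(z,proj(m,[a[0],a[1],z]))
for uv in [(328,142),(377,147),(353,226),(304,216)]: print('jig',onz(m,uv,.022))
E
```

```text
cab [ 0.412  -0.2274  0.    ]
cab [ 0.2721 -0.0972  0.    ]
cab [ 0.5555 -0.0342  0.    ]
0.15 [261.0446 127.2264]
0.2 [258.3895 108.9894]
0.25 [255.5343  89.3784]
0.3 [252.4556  68.2321]
0.35 [249.126   45.3627]
jig [ 0.6031 -0.1658  0.022 ]
jig [ 0.7245 -0.2355  0.022 ]
jig [ 0.5506 -0.4955  0.022 ]
jig [ 0.4555 -0.429   0.022 ]
```

View pics/c1.png

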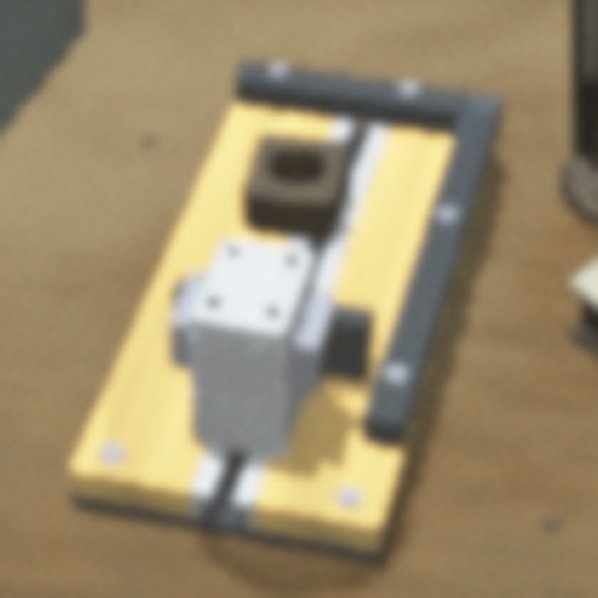

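The crop shows the jig yawed about -30°, with the collar at crop px (297,175). The jaw is nearer the camera and the side fence is on the right. Next: rise above the cabinet (about 0.25 m high), turn the tool to jig axes, and swing over.

>>> move_arm:
  plan:
    - [0,0,-22,10.6,0]
    - [0,0,-22,10.6,0]
    - [0,0,-22,10.6,0]
    - [0,0,-22,10.6,0]
    - [0,0,-22,10.6,0]
    - [0,0,-22,10.6,0]
    - [0,0,-22,10.6,0]
    - [0,0,-22,10.6,0]
    - [0,0,-22,10.6,0]
    - [0,0,-22,10.6,0]

```text
t: 2.25
ee_pos: [0.1338, 0.5334, 0.452]
orientation: [0.868, 0.497, 0.0, -0.0]
ft_force: [-0.3, 0.2, 0.3]
width: 0.0857
gripper_force: 0.0
```

>>> move_arm:
  plan:
    - [-32,43,0,0,0]
    - [-32,43,0,0,0]
    - [-32,43,0,0,0]
    - [-32,43,0,0,0]
    - [-32,43,0,0,0]
    - [-32,43,0,0,0]
    - [-32,43,0,0,0]
    - [-32,43,0,0,0]
    - [-32,43,0,0,0]
    - [-32,43,0,0,0]
    - [-32,43,0,0,0]
    - [-32,43,0,0,0]
    - [-32,43,0,0,0]
    - [-32,43,0,0,0]
    - [-32,43,0,0,0]
    - [-32,43,0,0,0]
    - [-32,43,0,0,0]
    - [-32,43,0,0,0]
    - [0,0,0,0,0]
    - [0,0,0,0,0]

```text
t: 4.75
ee_pos: [0.5147, -0.3527, 0.4509]
orientation: [0.866, 0.499, -0.0, -0.001]
ft_force: [0.4, 1.0, 0.2]
width: 0.0854
gripper_force: 0.0
```

```bash
python3 - <<'E'
from h import *
s=manip.observe();print(s['t'],s['ee_pos'],R.from_quat(s['orientation']).as_matrix())
m=eyes.camera_model('wrist');im=eyes.snapshot('wrist');cv2.imwrite('pics/w1.png',im[:,:,::-1]);print(m)
for n in ['fence_corner','collar_center','jaw_catch','jaw_face','button_near_face','button_far_face']:
    for d in eyes.search_frame(n,'wrist')[:1]: print(n,np.round(d['location'],4),d['score'],proj(m,d['location'],True))
E
```

```text
4.75 [ 0.5147 -0.3527  0.4509] [[ 0.5014  0.8652 -0.0007]
 [ 0.8652 -0.5014  0.0011]
 [ 0.0006 -0.0011 -1.    ]]
{'fx': 309.70691628693146, 'fy': 309.70691628693146, 'cx': 324.04081093432046, 'cy': 202.8988529781608, 'xyz': array([ 0.5481, -0.2938,  0.5932]), 'attitude': array([-0.1294,  0.0352, -0.2571,  0.957 ])}
fence_corner [ 0.5871 -0.3372  0.0202] 0.82 [354.4567 129.5526]
collar_center [ 0.603  -0.2777  0.0427] 0.97 [346.8186  96.4992]
jaw_catch [ 0.5379 -0.3954  0.0792] 0.9 [349.2142 175.106 ]
jaw_face [ 0.5375 -0.3976  0.0814] 0.88 [349.7431 176.5704]
button_near_face [ 0.5185 -0.3902  0.0838] 0.72 [337.8327 178.616 ]
```

View pics/w1.png

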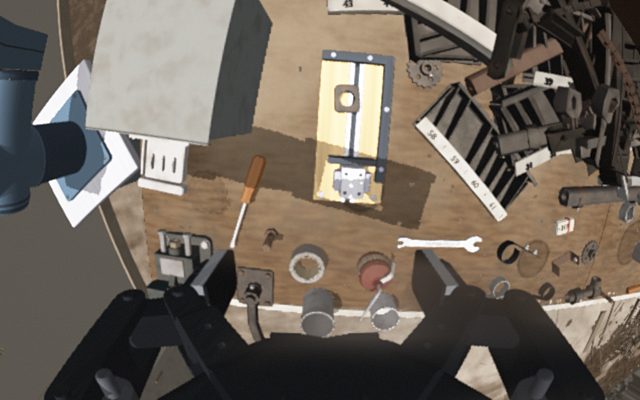

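The wrist view shows the whole jig: end fence at rows 52-60, side fence at col 385, collar at (347,98), jaw at (351,178). I'll magnify it to fit the pose.

```bash
python3 - <<'E'
import cv2
im=cv2.imread('pics/w1.png')[44:214,305:405]
cv2.imwrite('pics/c2.png',cv2.resize(im,None,fx=3.5*1,fy=3.5,interpolation=cv2.INTER_CUBIC))
E
```

```text
(no output)
```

View pics/c2.png

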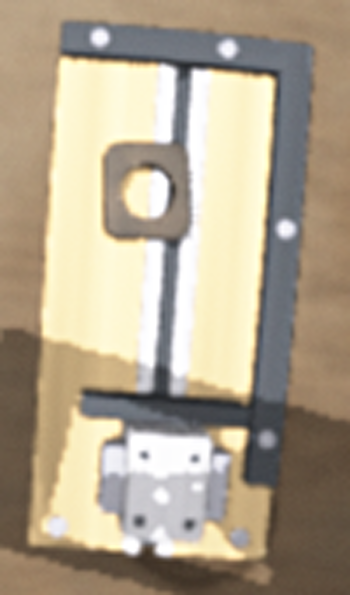

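```bash
python3 - <<'E'
from h import *
import scipy.optimize as so
# wrist pose frozen: same as at snapshot
m={'fx':309.70691628693146,'fy':309.70691628693146,'cx':324.04081093432046,'cy':202.8988529781608,'xyz':np.array([.5481,-.2938,.5932]),'attitude':np.array([-.1294,.0352,-.2571,.957])}
px=lambda p:(p[0]/3.5+305-.36,p[1]/3.5+44-.36)
P=[((277,74),(0,0)),((247,483),(0,-.218)),((60,57),(-.112,0)),((182,68),(-.047,0))]
W=np.array([onz(m,px(a),.022,True) for a,b in P]);print(W)
B=np.array([list(b)+[0] for a,b in P])
f=lambda v:((W-np.array([J2W(v[:2],v[2],b) for b in B]))[:,:2]).ravel()
r=so.least_squares(f,[.63,-.2,-.52]);v=r.x;print(v,np.degrees(v[2]),(r.fun.reshape(-1,2)*1000))
def tojig(w): return R.from_euler('z',-v[2]).apply(np.array(w)-[v[0],v[1],.022])
print('collar top corners', [tojig(onz(m,px(a),.044,True)) for a in [(104,142),(188,143),(188,241),(105,236)]])
print('collar hole', tojig(onz(m,px((148,189)),.044,True)))
print('jaw top corners z72',[tojig(onz(m,px(a),.094,True)) for a in [(127,428),(213,432),(208,506),(122,505)]])
print('plate top front',[tojig(onz(m,px(a),.058,True)) for a in [(83,392),(252,402)]])
for n,l in dict(collar=[.603,-.2777,.0427],jaw=[.5379,-.3954,.0792],nb=[.5185,-.3902,.0838]).items(): print(n,tojig(l))
E
```

```text
[[ 0.6953 -0.2574  0.022 ]
 [ 0.5737 -0.4423  0.022 ]
 [ 0.6    -0.1951  0.022 ]
 [ 0.6523 -0.2313  0.022 ]]
[ 0.6934 -0.2575 -0.5774] -33.082084014803634 [[ 1.896   0.1681]
 [-0.6443 -2.0789]
 [ 0.4525  1.2945]
 [-1.7042  0.6164]]
collar top corners [array([-0.0877, -0.0458,  0.022 ]), array([-0.0458, -0.0433,  0.022 ]), array([-0.0429, -0.0934,  0.022 ]), array([-0.0847, -0.0936,  0.022 ])]
collar hole [-0.0645 -0.0684  0.022 ]
jaw top corners z72 [array([-0.071 , -0.1834,  0.072 ]), array([-0.0306, -0.1828,  0.072 ]), array([-0.0301, -0.2184,  0.072 ]), array([-0.071 , -0.2202,  0.072 ])]
plate top front [array([-0.0916, -0.1718,  0.036 ]), array([-0.0069, -0.1716,  0.036 ])]
collar [-0.0647 -0.0662  0.0207]
jaw [-0.055  -0.2004  0.0572]
nb [-0.0741 -0.2066  0.0618]
```

```bash
cat >> h.py <<'E'
V=np.array([.6934,-.2575,-.5774])
def tojig(w): return R.from_euler('z',-V[2]).apply(np.array(w)-[V[0],V[1],.022])
def st():
    s=manip.observe();M=R.from_quat(s['orientation']).as_matrix()
    print('t',round(s['t'],2),'jig',tojig(s['ee_pos'])*1000,'yaw err deg',np.degrees(np.arctan2(M[1,1],M[0,1])-V[2]).round(2),'F jig',R.from_euler('z',-V[2]).apply(s['ft_force']),'w',round(s['width'],4),'gf',s['gripper_force'],'q',s['joint_positions'])
E
python3 - <<'E'
from h import *
m=eyes.camera_model('wrist')
for uv in [(271,20),(250,100),(222,128)]: print('cab base',tojig(onz(m,uv,0,True)))
for uv in [(205,143),(240,3)]: print('cab top',[tojig(onz(m,uv,z,True)) for z in (.2,.25)])
st()
E
```

```text
cab base [-0.2145  0.0863 -0.022 ]
cab base [-0.2461 -0.0758 -0.022 ]
cab base [-0.3018 -0.1311 -0.022 ]
cab top [array([-0.2591, -0.1437,  0.178 ]), array([-0.2393, -0.1393,  0.228 ])]
cab top [array([-0.2206,  0.0472,  0.178 ]), array([-0.2057,  0.0274,  0.228 ])]
t 5.1 jig [ -98.1935 -176.711   430.4206] yaw err deg 3.05 F jig [ 0.2637 -0.2496 -0.2125] w 0.0852 gf 0.0 q [-0.7785  0.3666  0.8624  0.      1.911  -0.2543]
```

>>> move_arm:
  plan:
    - [0,0,0,3,1]
    - [36,-8,50,0,1]
    - [36,-8,50,0,1]
    - [36,-9,50,0,1]
    - [0,0,50,0,1]
    - [0,0,50,0,1]
    - [0,0,0,0,1]
  newtons: 20

```text
t: 5.98
ee_pos: [0.5504, -0.2467, 0.1976]
orientation: [0.879, 0.477, -0.002, -0.004]
ft_force: [0.2, 0.6, -0.3]
width: 0.0001
gripper_force: 0.0
```

```bash
python3 - <<'E'
from h import *
st()
im=eyes.snapshot('side');cv2.imwrite('pics/s2.png',im[:,:,::-1])
E
```

```text
t 5.97 jig [-125.6947  -68.968   175.6492] yaw err deg 0.03 F jig [-0.1423  0.6629 -0.3473] w 0.0001 gf 0.0 q [-0.606   0.3818  1.4442 -0.      1.3243 -0.0292]
```

View pics/s2.png

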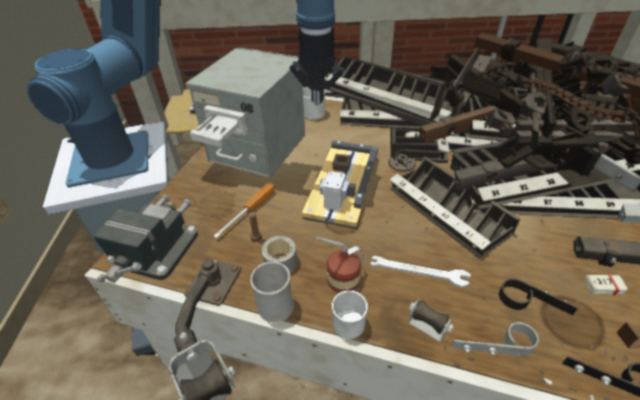

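The tool (px 315,20-100) stands clear of the cabinet, with the jig undisturbed. Now I'll descend beside the collar and push it in +x.

>>> move_arm:
  plan:
    - [0,0,50,0,1]
    - [0,0,50,0,1]
    - [0,0,40,0,1]
    - [0,0,26,0,1]
    - [0,8,0,0,1]
    - [0,8,0,0,1]
    - [0,8,0,0,1]
    - [0,8,0,0,1]
    - [0,8,0,0,1]
    - [0,8,0,0,1]
    - [0,0,0,0,1]

```text
t: 7.4
ee_pos: [0.5936, -0.2752, 0.0375]
orientation: [0.879, 0.477, 0.0, 0.0]
ft_force: [-4.0, 2.8, 8.2]
width: -0.0002
gripper_force: 4.6
```

```bash
python3 - <<'E'
from h import *
st()
E
```

```text
t 7.4 jig [-73.9634 -69.293   15.4604] yaw err deg 0.01 F jig [-4.8953  0.1855  8.1762] w -0.0002 gf 4.6170199604239315 q [-0.6042  0.613   1.4875 -0.      1.0404 -0.027 ]
```

```bash
python3 - <<'E'
from h import *
im=eyes.snapshot('side');a=cv2.resize(im[110:230,280:400],None,fx=4.2,fy=4.2,interpolation=cv2.INTER_CUBIC)
cv2.imwrite('pics/s3.png',a[:,:,::-1])
w=eyes.snapshot('wrist')
cv2.imwrite('pics/w3.png',w[:,:,::-1])
st()
E
```

```text
t 7.5 jig [-73.9507 -69.2686  15.4857] yaw err deg 0.01 F jig [-4.6356 -0.4098  7.7493] w -0.0003 gf 4.442706175614148 q [-0.6042  0.6128  1.4878  0.      1.0398 -0.027 ]
```

View pics/w3.png

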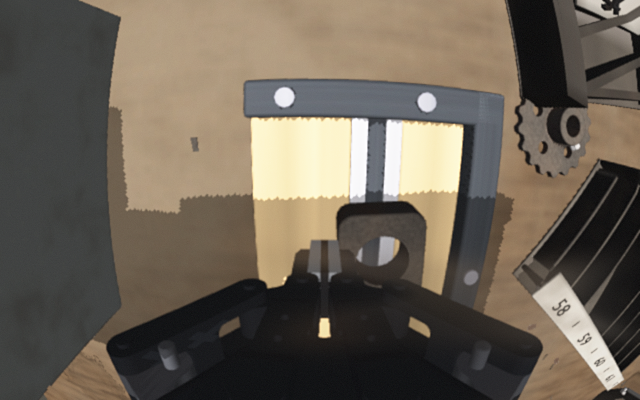

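```bash
python3 - <<'E'
from h import *
m=eyes.camera_model('wrist')
print([tojig(onz(m,uv,.044,True))*1000 for uv in [(337,212),(425,212),(427,265),(381,258)]])
print('fence',[tojig(onz(m,uv,.022,True))*1000 for uv in [(463,125),(251,118),(457,200)]])
p=proj(m,[*(V[:2]),.022],True);print(p)
E
```

```text
[array([-68.7998, -43.3768,  22.    ]), array([-26.6936, -43.5313,  22.    ]), array([-22.3198, -71.8335,  22.    ]), array([-46.8409, -67.0342,  22.    ])]
fence [array([ 0.2664, -1.4899, -0.    ]), array([-112.1348,   -0.0339,   -0.    ]), array([  0.0556, -43.4211,  -0.    ])]
[462.6789 122.2399]
```

View pics/s3.png

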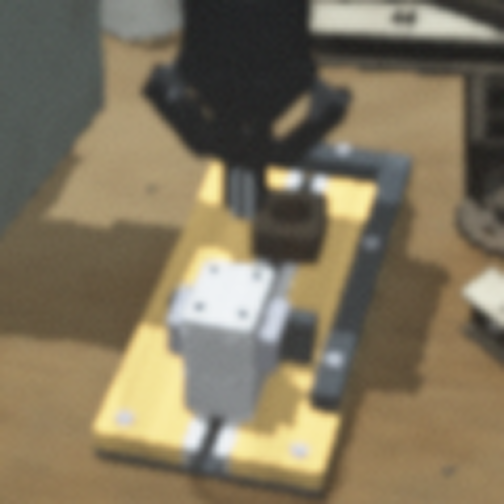

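The side crop shows the fingertip bearing on the collar's -x side, and the collar still flat. In the wrist view, the collar hole at (381,258) has about 25 mm left to go. I'll raise 3 mm and keep pushing.

>>> move_arm:
  plan:
    - [0,0,-3,0,1]
    - [0,4,0,0,1]
    - [0,4,0,0,1]
    - [0,4,0,0,1]
    - [0,4,0,0,1]
    - [0,4,0,0,1]
    - [0,0,0,0,1]

```text
t: 8.38
ee_pos: [0.6105, -0.2865, 0.0382]
orientation: [0.879, 0.476, 0.0, 0.001]
ft_force: [0.6, 0.3, 0.5]
width: 0.0004
gripper_force: 0.0
```

```bash
python3 - <<'E'
from h import *
st()
E
```

```text
t 8.38 jig [-53.6501 -69.5168  16.174 ] yaw err deg -0.01 F jig [0.2992 0.6102 0.5277] w 0.0004 gf 0.0 q [-0.6038  0.6421  1.4295 -0.      1.0686 -0.0263]
```

>>> move_arm:
  plan:
    - [0,2,0,0,1]
    - [0,1,0,0,1]
    - [0,1,0,0,1]
    - [0,0,0,0,1]

```text
t: 8.88
ee_pos: [0.6124, -0.2875, 0.0381]
orientation: [0.879, 0.477, -0.0, -0.001]
ft_force: [-4.6, 2.9, 2.7]
width: -0.0
gripper_force: 2.6
```

```bash
python3 - <<'E'
from h import *
st()
m=eyes.camera_model('wrist');w=eyes.snapshot('wrist');cv2.imwrite('pics/w4.png',cv2.resize(w[180:330,250:500],None,fx=3,fy=3,interpolation=cv2.INTER_CUBIC)[:,:,::-1])
E
```

```text
t 8.88 jig [-51.4726 -69.3073  16.1472] yaw err deg 0.01 F jig [-5.3997 -0.0647  2.6578] w -0.0 gf 2.6118075102567673 q [-0.6034  0.6472  1.4197 -0.      1.0766 -0.0261]
```

View pics/w4.png

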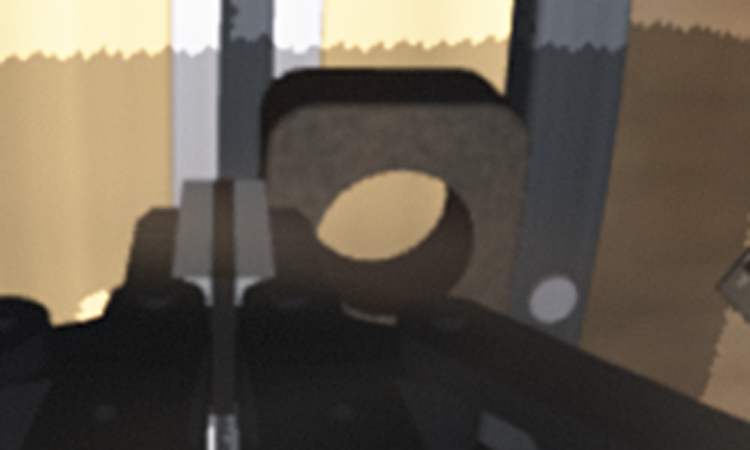

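The view shows the collar's right edge (crop 527,130) close against the side fence. I'll press a little more to square it.

>>> move_arm:
  plan:
    - [0,2,0,0,1]
    - [0,1,0,0,1]
    - [0,0,0,0,1]

```text
t: 9.3
ee_pos: [0.6128, -0.2875, 0.0381]
orientation: [0.879, 0.477, -0.002, -0.003]
ft_force: [-11.3, 6.5, 7.7]
width: -0.0001
gripper_force: 6.5
```

```bash
python3 - <<'E'
from h import *
st()
m=eyes.camera_model('wrist');w=eyes.snapshot('wrist')
cv2.imwrite('pics/w5.png',cv2.resize(w[180:330,250:500],None,fx=3,fy=3,interpolation=cv2.INTER_CUBIC)[:,:,::-1])
P=lambda a:(a[0]/3+250-.33,a[1]/3+180-.33)
print([tojig(onz(m,P(a),.044,True))*1000 for a in [(527,150),(515,300),(320,103),(480,103)]])
E
```

```text
t 9.3 jig [-51.1692 -69.1555  16.108 ] yaw err deg 0.02 F jig [-13.0102  -0.6985   7.6691] w -0.0001 gf 6.488300263881683 q [-0.603   0.6507  1.4131 -0.0002  1.0853 -0.0259]
[array([ -2.6919, -52.4498,  22.    ]), array([ -1.3797, -80.2999,  22.    ]), array([-36.9683, -44.3807,  22.    ]), array([-11.43  , -44.4254,  22.    ])]
```

View pics/w5.png

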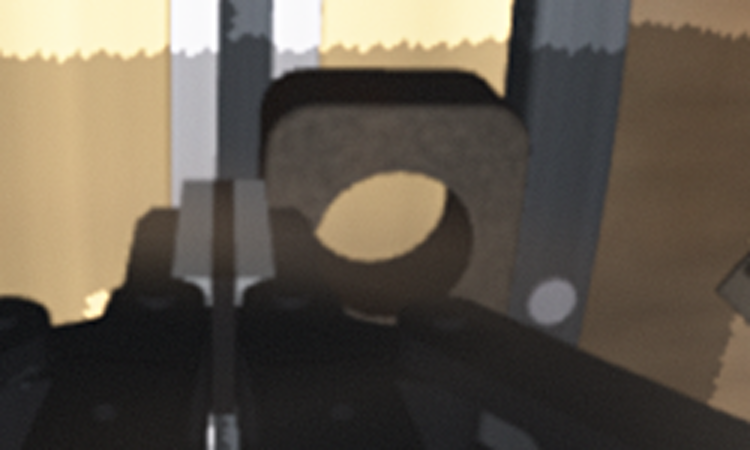

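The collar sits flush and square on the side fence (13 N, top edge level at crop row 103). Now I'll retract, rise and go over the jaw with the gripper open.

>>> move_arm:
  plan:
    - [0,-10,0,0,1]
    - [0,-10,0,0,1]
    - [0,0,-45,0,0.5]
    - [0,0,-45,0,0]
    - [-20,0,-20,0,0]
    - [-42,8,0,0,0]
    - [-42,8,0,0,0]
    - [-38,8,0,0,0]
    - [0,0,0,0,0]
    - [0,0,0,0,0]

```text
t: 10.6
ee_pos: [0.5407, -0.4109, 0.1475]
orientation: [0.879, 0.476, -0.0, -0.001]
ft_force: [0.5, 0.6, 0.2]
width: 0.0853
gripper_force: 0.0
```

```bash
python3 - <<'E'
from h import *
st()
m=eyes.camera_model('wrist');w=eyes.snapshot('wrist');cv2.imwrite('pics/w6.png',w[:,:,::-1])
for n in ['jaw_catch','jaw_face','button_near_face','button_far_face','collar_center']:
    for d in eyes.search_frame(n,'wrist')[:1]: print(n,tojig(d['location'])*1000,d['score'])
E
```

```text
t 10.6 jig [ -44.174  -211.8966  125.4733] yaw err deg -0.07 F jig [0.0311 0.7813 0.2077] w 0.0853 gf 0.0 q [-0.8139  0.5475  1.3052  0.0004  1.2902 -0.2354]
jaw_catch [ -50.4232 -201.2489   65.8   ] 0.56
jaw_face [ -51.7485 -200.6801   67.8   ] 0.6
button_near_face [ -74.2644 -205.323    61.7   ] 0.8
button_far_face [ -20.0395 -207.9505   60.8   ] 0.9
collar_center [-23.0478 -70.5116  22.2   ] 0.83
```

View pics/w6.png

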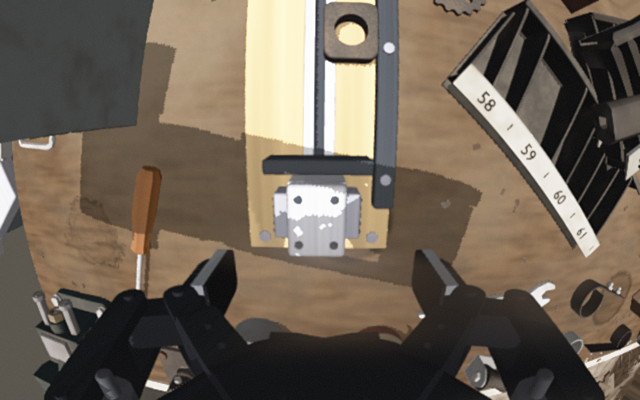

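The view shows the open fingers straddling the jaw line (buttons at px (282,215) and (353,215)), the plate front at row 157 and the collar against the fence. My picture allowance is used up, so from here I go by numbers.

```bash
python3 - <<'E'
from h import *
m=eyes.camera_model('wrist')
print('top',[tojig(onz(m,uv,.094,True))*1000 for uv in [(290,183),(345,183),(345,254),(289,254),(316,222)]])
print('plate',[tojig(onz(m,uv,.058,True))*1000 for uv in [(264,157),(373,158)]])
print('btn top z59',[tojig(onz(m,uv,.081,True))*1000 for uv in [(274,194),(274,234),(359,193),(359,236)]])
E
```

```text
top [array([ -66.5714, -183.6097,   72.    ]), array([ -30.8144, -183.584 ,   72.    ]), array([ -29.7028, -233.9907,   72.    ]), array([ -68.8624, -234.1596,   72.    ]), array([ -49.7712, -210.3176,   72.    ])]
plate [array([ -90.2562, -170.6821,   36.    ]), array([  -7.1858, -171.4611,   36.    ])]
btn top z59 [array([ -79.5769, -194.1657,   59.    ]), array([ -80.9458, -224.2587,   59.    ]), array([ -19.9478, -193.377 ,   59.    ]), array([ -18.8292, -225.6201,   59.    ])]
```

>>> move_arm:
  plan:
    - [3,-4.5,20,0,0]
    - [0,0,30,0,0]
    - [0,0,28,0,0]
    - [0,0,20,0,0]
    - [0,0,5,0,0]
    - [0,0,0,0,0.15]
    - [0,0,0,0,0.25]
    - [0,0,0,0,0.27]
    - [0,0,0,0,0.3]
    - [0,0,0,0,0.3]
  newtons: 20

```text
t: 12.15
ee_pos: [0.539, -0.4055, 0.0469]
orientation: [0.879, 0.477, -0.0, -0.0]
ft_force: [-4.2, 3.1, 6.7]
width: 0.0597
gripper_force: 7.3
```

```bash
python3 - <<'E'
from h import *
st()
E
```

```text
t 12.15 jig [ -48.615  -208.2999   24.8649] yaw err deg -0.0 F jig [-5.1505  0.29    6.6651] w 0.0597 gf 7.307948246598244 q [-0.8099  0.6337  1.4206 -0.0002  1.0878 -0.2324]
```

>>> move_arm:
  plan:
    - [0,-1.5,0,0,0.3]
    - [0,0,-1,0,0.4]
    - [0,0,-1,0,0.6]
    - [0,0,0,0,0.8]
    - [0,0,0,0,0.8]
    - [0,0,0,0,0.8]

```text
t: 12.9
ee_pos: [0.5382, -0.4051, 0.0489]
orientation: [0.879, 0.476, 0.0, 0.0]
ft_force: [-3.4, 3.7, 7.9]
width: 0.0487
gripper_force: 21.8
```

```bash
python3 - <<'E'
from h import *
st()
E
```

```text
t 12.9 jig [ -49.5006 -208.3605   26.9421] yaw err deg -0.01 F jig [-4.8147  1.2364  7.928 ] w 0.0487 gf 21.821916103363037 q [-0.8104  0.6293  1.423   0.      1.0885 -0.2329]
```

Both buttons are fully in (48.7 mm). Sliding the jaw up now.

>>> move_arm:
  plan:
    - [4,0,0,0,0.8]
    - [8,0,0,0,0.8]
    - [10,0,0,0,0.8]
    - [10,0,0,0,0.8]
    - [10,0,0,0,0.8]
    - [10,0,0,0,0.8]
    - [10,0,0,0,0.8]
    - [6,0,0,0,0.8]
    - [3,0,0,0,0.8]

```text
t: 14.02
ee_pos: [0.5775, -0.3463, 0.049]
orientation: [0.879, 0.477, 0.0, 0.001]
ft_force: [-3.3, 0.5, 5.6]
width: 0.0489
gripper_force: 21.3
```

```bash
python3 - <<'E'
from h import *
st()
E
```

```text
t 14.03 jig [ -48.6013 -137.6921   26.9868] yaw err deg 0.0 F jig [-2.9779 -1.3985  5.5597] w 0.0489 gf 21.26425176858902 q [-0.7051  0.628   1.4254 -0.0007  1.0855 -0.1274]
```

>>> move_arm:
  plan:
    - [2,0,0,0,0.8]
    - [3,0,0,0,0.8]
    - [3,0,0,0,0.8]
    - [4,0,0,0,0.8]
    - [4,0,0,0,0.8]
    - [4,0,0,0,0.8]
    - [4,0,0,0,0.8]
    - [4,0,0,0,0.8]
    - [4,0,0,0,0.8]
    - [4,0,0,0,0.8]
    - [3,0,0,0,0.8]
    - [2,0,0,0,0.8]

```text
t: 15.52
ee_pos: [0.5998, -0.313, 0.049]
orientation: [0.879, 0.476, 0.0, 0.002]
ft_force: [-2.8, -1.3, 4.7]
width: 0.0492
gripper_force: 20.9
```

```bash
python3 - <<'E'
from h import *
st()
m=eyes.camera_model('wrist');w=eyes.snapshot('wrist');cv2.imwrite('pics/w7.png',w[:,:,::-1])
for n in ['collar_center','fence_corner']:
    for d in eyes.search_frame(n,'wrist')[:1]: print(n,tojig(d['location'])*1000,d['score'])
E
```

```text
t 15.53 jig [-48.1482 -97.5716  26.9695] yaw err deg -0.02 F jig [-1.6117 -2.6218  4.687 ] w 0.0492 gf 20.927334129810333 q [-0.6447  0.6325  1.4169 -0.0017  1.0887 -0.0661]
collar_center [-18.7379 -38.1055  22.3   ] 0.6
fence_corner [-49.3993 -54.9771  17.    ] 0.74
```

>>> move_arm:
  plan:
    - [2,0,0,0,0.8]
    - [2,0,0,0,0.8]
    - [2,0,0,0,0.8]
    - [1,0,0,0,0.8]
    - [1,0,0,0,0.8]
    - [0,0,0,0,0.8]

```text
t: 16.42
ee_pos: [0.6044, -0.3062, 0.049]
orientation: [0.879, 0.476, 0.0, 0.002]
ft_force: [-2.5, -1.9, 5.1]
width: 0.0487
gripper_force: 20.9
```

```bash
python3 - <<'E'
from h import *
st()
E
```

```text
t 16.43 jig [-47.9893 -89.426   26.977 ] yaw err deg -0.03 F jig [-1.0194 -2.9713  5.0993] w 0.0487 gf 20.947098433971405 q [-0.6327  0.6338  1.4143 -0.0013  1.0897 -0.0542]
```

>>> move_arm:
  plan:
    - [1,0,0,0,0.8]
    - [1,0,0,0,0.8]
    - [0,0,0,0,0.8]

```text
t: 16.8
ee_pos: [0.6055, -0.3046, 0.049]
orientation: [0.879, 0.476, 0.0, 0.002]
ft_force: [-1.8, -1.8, 4.7]
width: 0.0489
gripper_force: 20.9
```

>>> move_arm:
  plan:
    - [1,0,0,0,0.8]
    - [0,0,0,0,0.8]

```text
t: 17.05
ee_pos: [0.606, -0.3038, 0.049]
orientation: [0.879, 0.476, 0.0, 0.002]
ft_force: [-2.8, -2.0, 5.4]
width: 0.0492
gripper_force: 20.9
```

```bash
python3 - <<'E'
from h import *
st()
E
```

```text
t 17.05 jig [-47.936  -86.4631  26.9931] yaw err deg -0.02 F jig [-1.2246 -3.2429  5.409 ] w 0.0492 gf 20.92857599258423 q [-0.6282  0.6343  1.4133 -0.0014  1.0901 -0.0498]
```

>>> move_arm:
  plan:
    - [1,0,0,0,0.8]
    - [0,0,0,0,0.8]

```text
t: 17.3
ee_pos: [0.6066, -0.3029, 0.049]
orientation: [0.879, 0.476, 0.0, 0.002]
ft_force: [-2.8, -2.0, 4.1]
width: 0.0489
gripper_force: 20.9
```

>>> move_arm:
  plan:
    - [1,0,0,0,0.8]
    - [0,0,0,0,0.8]

```text
t: 17.55
ee_pos: [0.607, -0.3023, 0.049]
orientation: [0.879, 0.476, 0.0, 0.002]
ft_force: [-2.6, -2.2, 4.8]
width: 0.0488
gripper_force: 20.9
```

```bash
python3 - <<'E'
from h import *
st()
E
```

```text
t 17.55 jig [-47.9504 -84.6824  26.9679] yaw err deg -0.03 F jig [-1.0243 -3.2469  4.8247] w 0.0488 gf 20.91219663619995 q [-0.6254  0.6347  1.4126 -0.0017  1.0904 -0.0468]
```

>>> move_arm:
  plan:
    - [1,0,0,0,0.8]
    - [0,0,0,0,0.8]

```text
t: 17.8
ee_pos: [0.607, -0.3022, 0.049]
orientation: [0.879, 0.476, -0.0, 0.002]
ft_force: [-3.8, -5.2, 4.6]
width: 0.0488
gripper_force: 20.9
```

>>> move_arm:
  plan:
    - [1,0,0,0,0.8]
    - [0,0,0,0,0.8]

```text
t: 18.05
ee_pos: [0.6071, -0.3022, 0.049]
orientation: [0.879, 0.476, -0.001, 0.003]
ft_force: [-5.7, -7.2, 5.1]
width: 0.0488
gripper_force: 20.8
```

```bash
python3 - <<'E'
from h import *
st()
E
```

```text
t 18.05 jig [-47.9142 -84.5758  26.9717] yaw err deg -0.04 F jig [-0.8455 -9.1741  5.0547] w 0.0488 gf 20.789945125579834 q [-0.6239  0.6351  1.4119 -0.0045  1.0909 -0.0438]
```

>>> move_arm:
  plan:
    - [1,0,0,0,0.8]
    - [1,0,0,0,0.8]
    - [0,0,0,0,0.8]

```text
t: 18.42
ee_pos: [0.6072, -0.3021, 0.049]
orientation: [0.879, 0.476, -0.002, 0.003]
ft_force: [-9.6, -11.3, 4.7]
width: 0.049
gripper_force: 20.7
```

```bash
python3 - <<'E'
from h import *
st()
E
```

```text
t 18.43 jig [-47.9115 -84.4398  26.9841] yaw err deg -0.05 F jig [ -1.8273 -14.7198   4.6802] w 0.049 gf 20.66845804452896 q [-0.6224  0.6354  1.4113 -0.0072  1.0913 -0.0408]
```

>>> move_arm:
  plan:
    - [0,0,0,0,0.38]
    - [0,0,0,0,0.33]
    - [0,0,0,0,0.29]
    - [0,0,0,0,0.24]
    - [0,0,0,0,0.1]
    - [0,0,0,0,0]
    - [0,0,0,0,0]
    - [0,0,0,0,0]

```text
t: 19.42
ee_pos: [0.6087, -0.2968, 0.0474]
orientation: [0.879, 0.477, 0.0, 0.0]
ft_force: [0.2, 0.2, -0.7]
width: 0.0856
gripper_force: 0.0
```

```bash
python3 - <<'E'
from h import *
st()
E
```

```text
t 19.43 jig [-49.546  -79.1563  25.3642] yaw err deg 0.02 F jig [ 0.0411  0.2424 -0.6876] w 0.0856 gf 0.0 q [-0.6181  0.6369  1.413   0.0001  1.0916 -0.041 ]
```

Released and clear. Next I rise, back off, and measure the collar against the fences.

>>> move_arm:
  plan:
    - [-4,0,0,0,0]
    - [0,0,-30,0,0]
    - [0,0,-45,0,0]
    - [-20,0,-45,0,0]
    - [-40,0,-45,0,0]
    - [-40,0,-30,0,0]
    - [0,0,0,0,0]
    - [0,0,0,0,0]

```text
t: 20.42
ee_pos: [0.5515, -0.3837, 0.2415]
orientation: [0.879, 0.476, 0.0, -0.001]
ft_force: [-0.6, 0.4, -0.6]
width: 0.0855
gripper_force: 0.0
```

```bash
python3 - <<'E'
from h import *
st()
m=eyes.camera_model('wrist');w=eyes.snapshot('wrist');cv2.imwrite('pics/w8.png',w[:,:,::-1])
for n in ['collar_center','jaw_catch','button_near_face','button_far_face','fence_corner']:
    for d in eyes.search_frame(n,'wrist')[:1]: print(n,tojig(d['location'])*1000,d['score'])
# rectified top view at collar-top height, 1 px = 1 mm: jig x -80..20, y 20..-60 ; print brightness/colour profiles
def rect(z,xs,ys):
    X,Y=np.meshgrid(xs,ys)
    uv=np.array([proj(m,J2W(V[:2],V[2],[x/1e3,y/1e3,z]),True) for x,y in zip(X.ravel(),Y.ravel())],np.float32).reshape(*X.shape,2)
    return cv2.remap(w,uv[...,0],uv[...,1],cv2.INTER_LINEAR).astype(int)
for y in (-12,-25,-40):
    a=rect(.022,np.arange(-56,24,2),[y])[0];print('y',y,[(x,*c) for x,c in zip(range(-56,24,2),a.tolist())if x<-36 or -12<x<12])
for x in (-38,-22,-8):
    a=rect(.022,[x],np.arange(16,-60,-2))[:,0];print('x',x,[(y,*c) for y,c in zip(range(16,-60,-2),a.tolist()) if y>-14 or y<-42])
E
```

```text
t 20.43 jig [ -50.0367 -183.2187  219.5432] yaw err deg -0.04 F jig [-0.6839 -0.0157 -0.602 ] w 0.0855 gf 0.0 q [-0.7739  0.4761  1.1911  0.0006  1.4757 -0.1959]
collar_center [-20.3178 -22.3067  21.8   ] 0.96
jaw_catch [-51.0888 -83.5278  71.1   ] 0.71
button_near_face [-71.6483 -86.7769  63.7   ] 0.9
button_far_face [-19.0242 -86.0313  59.7   ] 0.93
fence_corner [ -48.0983 -125.8578   -1.    ] 0.68
y -12 [(-56, 253, 253, 254), (-54, 254, 254, 255), (-52, 169, 170, 176), (-50, 66, 69, 74), (-48, 67, 70, 75), (-46, 70, 72, 77), (-44, 118, 109, 101), (-42, 147, 135, 125), (-40, 144, 133, 123), (-38, 146, 135, 123), (-10, 138, 128, 118), (-8, 140, 130, 119), (-6, 138, 128, 118), (-4, 134, 125, 115), (-2, 111, 104, 99), (0, 105, 109, 116), (2, 111, 119, 127), (4, 111, 118, 126), (6, 107, 113, 122), (8, 108, 112, 121), (10, 105, 110, 118)]
y -25 [(-56, 253, 253, 254), (-54, 254, 254, 254), (-52, 166, 166, 173), (-50, 93, 97, 104), (-48, 115, 119, 130), (-46, 102, 104, 111), (-44, 135, 124, 114), (-42, 162, 147, 133), (-40, 160, 146, 133), (-38, 159, 147, 134), (-10, 87, 81, 77), (-8, 140
[... 1427 characters left out ...]
41, 128), (-12, 113, 104, 94), (-44, 158, 144, 130), (-46, 157, 142, 128), (-48, 138, 127, 119), (-50, 105, 110, 117), (-52, 112, 118, 126), (-54, 115, 121, 128), (-56, 115, 119, 129), (-58, 111, 116, 125)]
x -8 [(16, 174, 149, 119), (14, 145, 129, 115), (12, 109, 112, 119), (10, 109, 113, 121), (8, 111, 115, 123), (6, 114, 118, 128), (4, 115, 120, 130), (2, 114, 120, 128), (0, 112, 118, 127), (-2, 126, 122, 119), (-4, 130, 119, 110), (-6, 127, 117, 110), (-8, 134, 124, 114), (-10, 137, 127, 116), (-12, 140, 130, 119), (-44, 150, 137, 124), (-46, 152, 140, 127), (-48, 123, 116, 109), (-50, 103, 109, 116), (-52, 113, 119, 128), (-54, 116, 122, 131), (-56, 116, 122, 130), (-58, 113, 119, 127)]
```

The collar's edges lie at x -44.5 to -1 and y -1 to -49 mm at every line sampled, so it is flush and square with the plate against it. Handing in.

```bash
python3 -c "
from bench import manip
print(manip.sign_off())"
```

```text
the job is handed in; nothing more can be done
None
```

I handed the job in at about 20 s, with the collar flush and square in the fence corner to within about 1–2 mm by the wrist camera. The jaw was released with about 12 N on the collar, but I did not re-measure the clamp force or the button positions after letting go. I kept clear of the oil can, tape roll and bolt. I viewed 11 pictures against the limit of 10.

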